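# Purge the burner line and leave the sprung gas slide latched at run

### The job

Purge the burner's gas line at the slide valve that has the flat upright push plate: with the fingertips push that plate all the way in, keep it fully in for at least one second, then let it go so that its spring brings it part of the way back and the stop pin catches it in the middle (run) position. Only push on the plate's front face: do not pinch the plate and do not touch the stop pin. Leave the other valve, with the ball knob, and everything standing on the bench alone, and finish with the hand clear.

Things in the scene. Friction and masses are not known exactly. Their poses are not given: they have to be found in the camera images.
- plate_valve: the valve to use: bolted-down aluminium base 220 x 76 x 16 mm with 40 mm high rails (from x = -55 mm) and a grey bridge (82 mm high, 30 mm long, at x = +30 mm) over a steel bar. Origin: centre of its underside, on the bench. +x = the direction in which the plate is pushed in (plate towards bridge), +z up. Base front edge x = -110 mm, nozzle end x = +152 mm
- plate_slide_face (a point): centre of the front face (towards the valve's -x) of the upright flat steel push plate: 46 mm wide, 8 mm thick with its dark backing (back and side edges: not to be touched), from 22 to 90 mm above the bench. The point is 60 mm above the bench, at x = -92 mm of the valve when the slide is out, and moves with the slide. Axes as the valve's
- plate_slide (a joint): slide travel in m: 0 = fully out (start), 0.060 = fully in at the end stop (0.055 on counts as fully in), 0.033 = middle (run) position held by the stop pin. A spring pushes it out: 5 N at 0, 11 N at 0.060, plus about 3 to 5 N while its tooth lifts the pin (0.008 to 0.033). Only beyond 0.036 is the tooth past the pin; let go short of that it springs back to 0
- plate_pin (a joint): height of the plate valve's sprung stop pin in m: 0 = down; it rises about 0.010 by itself while the slide's tooth passes beneath and drops again behind it, which catches the slide on its way back
- plate_pin_top (a point): top of the plate valve's stop pin: a black knob 22 mm across on the bridge, 101 mm above the bench when down; not to be touched. The knob is at x = +30 mm of the valve
- ball_slide_ball (a point): centre of the 30 mm black ball knob on a post, 70 mm above the bench, on the other, otherwise alike valve (its base is as large, its axes likewise; the ball is at x = -84 mm of that valve): leave alone
- ball_slide (a joint): travel of the ball-knob slide in m: 0 = fully out; must stay there
- burner_mid (a point): grey-footed gas burner with an upright 15 mm tube, 135 mm tall, foot 80 mm across, standing on a thin heat mat; this point is on its axis 60 mm above its underside
- beaker_mid (a point): glass beaker, 64 mm across, 85 mm tall, standing between the two valves; point at its centre, half-way up
- crucible_mid (a point): small white lidded crucible, 42 mm across, 50 mm tall, standing between the valves, nearer the robot; point at its centre, half-way up
- flask_mid (a point): conical glass flask, 82 mm across the foot, 116 mm tall, at the robot's right; point at its centre, half-way up
- reagent_mid (a point): brown bottle, 60 mm across, 130 mm tall, at the robot's right; point at its centre, half-way up
- spatula_mid (a point): thin steel laboratory spatula lying flat on the bench at the robot's left, 205 mm long, 14 mm wide, 4 mm thick; point at its middle
- jar_mid (a point): small clear jar with a white lid, 52 mm across, 70 mm tall, beyond the valves; point at its centre, half-way up

How it is judged:
By the outcome, as a careful person would: the job done as asked, in the order asked, and still so for the second after the job is handed in, with the robot touching nothing.
It also fails if it takes over 38 s, if anything falls off the work surface, if the arm or the gripper's body presses on something with over 40 N, if the wrist force passes 120 N, or if a joint passes its speed limit or range.

### The arm

A 6-joint arm with a two-finger parallel gripper is mounted at the origin on the work surface. World frame = base frame: x ahead of the robot, y to its left, z up, the work surface at z = 0. Lengths are in mm, angles in rad, forces in N, time in s.
With the tool pointing down it reaches from about 300 to 775 mm from the base axis. Payload 14.6 kg.
Tool frame: the origin (TCP) lies at the very end of the fingers, on their centre line; the grasp point (between the pads) lies arm.grasp_offset behind it (arm.grasp_offset is the distance from the TCP to the grasp point, in mm); z points along the fingers, y is the direction in which the jaws open and shut (so a half turn about z gives the same grasp; the last joint's range is limited). The gripper opens to 85 mm and grips with 20 to 120 N. Pads are 22 mm wide; open, the fingers measure 114 mm over their backs; the gripper's body (76 mm by 85 mm) begins 54 mm behind the grasp point. The pads swing forward as they close: fully open they stand 13 mm farther back than shut.
Start: joints at [1.222, 0.3, 1.521, -0, 1.321, -0.067], TCP at [152.944, 528.297, 231.281] pointing down, gripper open.
Joint ranges: [-3.03, 3.03], [-0.79, 2.21], [0.23, 2.52], [-1.04, 4.18], [0, 3.07], [-2.55, 2.55]. Speed limits (rad/s): [2.22, 2.22, 2.57, 3.14, 3.14, 3.14].

### API

Orientations are given as a rotation vector (axis times angle).
In Python, from plant import arm gives the robot as it stands.
- The arm moves only by the tool servo_tool, never from a script. Its argument "targets" is one flat list of numbers, 7 for each row, row after row: the shift along the world's x, y, z in m, then the turn, a rotation vector about the world's x, y, z in degrees, then the finger opening in m, from 0 to 0.0854. In form: [x, y, z, ax, ay, az, grip, x, y, z, ax, ay, az, grip, ...]. A call has 1 to 10 rows; each row shifts and turns the commanded pose from where the row before left it; what a row does not reach is not made up. A row lasts 1/12 s, in which the tool goes at most 41.7 mm and 7.16 degrees, less where a joint would pass 70% of its speed; a pose out of reach is approached as far as the arm can. A call is refused whole if a number of a shift passes 0.0417 or a number of a turn 7.16, either way. A call with a gripper value outside its range is refused whole. The fingers move at their own pace and stop on an object; the grip force is fixed at half the most. Time passes only in rows, so rows that do not move let the fingers close. It gives the time, the measured TCP pose, the force and the opening at its end, in the units of the state.
- arm.read_state(): the state, without advancing time (a new reading comes with each control period).
- arm.camera(name): name is "scene" or "top" or "wrist"; returns a dict with "color" (420x560x3 uint8, red, green, blue), "depth" (420x560 float32, mm along the optical axis (not along the pixel's ray), 0 where there is no reading), "fx", "fy", "cx", "cy" (pixels), "position" and "orientation" of the camera in the world. Camera axes: x right, y up, looking along -z (the intrinsics and any distortion apply to the point x, -y, -z); pixel columns grow to the right and rows downward; lengths in mm; the calibration is good to about 2 mm. A picture is of the moment at which its call begins.
- arm.hand_in(): hands the job in, once; it reports no verdict.
The state is a dict: "time_s": time; "joint_pos": joint angles; "joint_vel": joint speeds; "joint_torque": joint torques, N m; "tool_pos": TCP position; "tool_rot": TCP orientation; "ft_force": force on the tool from outside, world axes, zero at the start; "wrist_torque": the same for the moment, N m; "width": finger opening in mm.
Only numpy, scipy, OpenCV 4.12 (cv2) and the standard library are available. Lean on these libraries where they do the work, as an engineer would, in place of code of your own. Each camera call takes 0.05 s, during which the arm holds its last target. There are 200 camera calls.

## Working session

There is one attempt and no reset: what is moved stays moved. The work goes in short steps, Python scripts to look and compute and a tool call to move; the robot and the scene stay as the last step left them, time stands still between calls to the robot, and variables do not carry over. Pictures are saved under pics/ and viewed, about 8 in all and at most 12, crops included, and the job is handed in when it is done.

Besides the shell and the picture viewer there is one more tool, called after "Call:" as name(argument=value, ...) on one line, values as JSON. servo_tool: Moves the arm, as the interface text tells. Its arguments: {"type":"object","properties":{"targets":{"type":"array"}},"required":["targets"]}

```bash
mkdir -p pics
cat > h.py <<'E'
import numpy as np, cv2
from scipy.spatial.transform import Rotation as R
from plant import arm
def shot(n,f):
    c=arm.camera(n); cv2.imwrite(f'pics/{f}.png',c['color'][:,:,::-1]); np.savez(f'pics/{f}.npz',**{k:np.array(v) for k,v in c.items()}); return c
def rot(o):
    o=np.array(o,float)
    return o if o.shape==(3,3) else (R.from_rotvec(o).as_matrix() if o.size==3 else R.from_quat(o).as_matrix())
def ray(c,u,v):
    d=np.array([(u-c['cx'])/c['fx'],-(v-c['cy'])/c['fy'],-1.]); return np.array(c['position']),rot(c['orientation'])@d
def onz(c,u,v,z):
    p,d=ray(c,u,v); return p+d*(z-p[2])/d[2]
def cloud(c):
    v,u=np.mgrid[0:420,0:560]; z=c['depth']
    P=np.stack([(u-c['cx'])/c['fx']*z,-(v-c['cy'])/c['fy']*z,-z],-1)
    return P@rot(c['orientation']).T+np.array(c['position'])
E
python3 - <<'E'
from h import *
for n in('top','scene'):
    c=shot(n,n+'0'); print(n,c['fx'],c['cx'],c['cy'],c['position'],c['orientation'],[k for k in c])
a=cv2.imread('pics/top0.png')
print(arm.read_state(), arm.grasp_offset)
E
```

```text
top 415.4254957228357 277.2357748510004 207.34821965320504 [ 371.97805343   25.21321382 1039.83072979] [ 0.18457534 -0.18344163 -1.59281215] ['color', 'depth', 'fx', 'fy', 'cx', 'cy', 'position', 'orientation']
scene 482.5529197043101 279.82502269110535 208.2946747947188 [1291.73178691 -594.08099976  944.17165266] [0.77216012 0.35258205 0.85847409] ['color', 'depth', 'fx', 'fy', 'cx', 'cy', 'position', 'orientation']
{'time_s': 0.1, 'joint_pos': array([ 1.22242156e+00,  3.00447900e-01,  1.52150623e+00,  2.91257323e-06,
        1.32068437e+00, -6.66240457e-02]), 'joint_vel': array([ 0.00100877, -0.00098507, -0.00162155,  0.00045686,  0.00242028,
       -0.0014067 ]), 'joint_torque': array([ 1.13906091e-03, -5.44381928e+01, -3.62360537e+01, -4.69581971e-05,
        3.06444781e-03,  5.19262500e-07]), 'tool_pos': array([152.86717006, 528.12078857, 230.76569894]), 'tool_rot': array([-4.41081003e-01, -3.11025374e+00,  1.60655255e-03]), 'ft_force': array([ 0.05325988, -0.71929295, -0.08723396]), 'wrist_torque': array([ 0.0871208 , -0.05453755,  0.05087604]), 'width': 85.08505809091665} 18.700000000000003
```

View pics/top0.png

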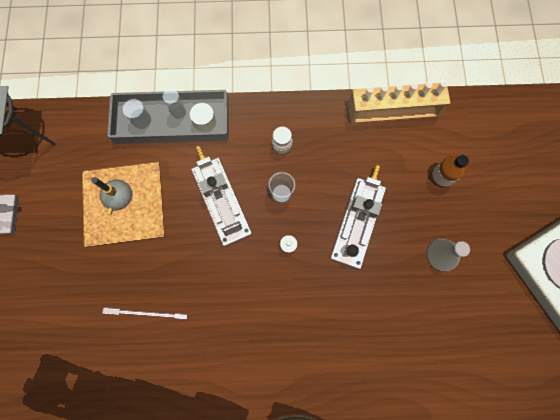

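View pics/scene0.png

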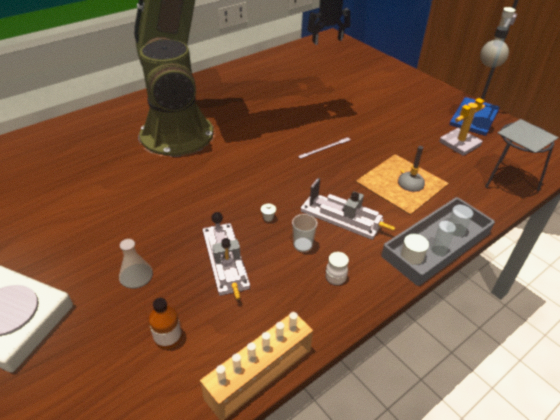

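The plate valve is the left one in the top view: plate at about (232,229), pin knob at (211,182), nozzle at (199,152). The ball valve is at (360,220), with the beaker at (282,187) and the crucible at (289,243).

Run:
```python
from h import *
c=dict(np.load('pics/top0.npz')); P=cloud(c)
col=c['color'].astype(int)
roi=np.zeros((420,560),bool); roi[150:252,185:255]=1
z=P[...,2]
m=roi&(z>11)&(z<24)&(col.min(-1)>110)
n,l,s,_=cv2.connectedComponentsWithStats(m.astype(np.uint8)); print(s)
xy=P[m][:,:2].astype(np.float32); print(cv2.minAreaRect(xy))
# bar/obj pixels: rails, plate top, knob
for lo,hi in((30,50),(75,95),(95,125)):
    k=roi&(z>lo)&(z<hi); n,l,s,_=cv2.connectedComponentsWithStats(k.astype(np.uint8))
    for i in range(1,n):
        if s[i,4]>8:
            q=P[l==i]; print(lo,s[i],q.mean(0).round(1),cv2.minAreaRect(q[:,:2].astype(np.float32)))
t=cv2.imread('pics/top0.png')[145:255,175:300]; a=cv2.resize(t,None,fx=5,fy=5,interpolation=2)
cv2.imwrite('pics/crop.png',a)
```

```text
[[     0      0    560    420 234193]
 [   192    158     60     88    855]
 [   200    164     17     16    152]]
((637.9903564453125, 165.5038604736328), (219.91770935058594, 76.09066009521484), 22.23262596130371)
30 [195 150  27  32 284] [724.2 201.2  41.1] ((732.824462890625, 204.44444274902344), (84.63499450683594, 61.71877670288086), 21.893314361572266)
30 [212 187  24  39 368] [619.6 157.9  34. ] ((622.2290649414062, 159.09011840820312), (108.01853942871094, 23.996458053588867), 22.296340942382812)
30 [223 187  17  29 163] [628.8 135.8  40.6] ((629.36376953125, 136.03414916992188), (71.86318969726562, 13.798722267150879), 22.454242706298828)
30 [206 193  16  31 175] [611.  180.1  40.5] ((614.5225219726562, 181.76527404785156), (79.12034606933594, 14.110627174377441), 22.42573356628418)
30 [225 227  18   9  33] [553.6 129.8  39.7] ((553.30517578125, 130.8023223876953), (1.677049160003662, 45.724884033203125), 22.37215805053711)
75 [199 173  28  21 251] [663.8 176.2  82.7] ((665.7965087890625, 177.0807647705078), (31.60802459716797, 61.876548767089844), 22.368650436401367)
75 [222 221  19  12  92] [555.7 131.8  88. ] ((556.600341796875, 132.22723388671875), (8.422698020935059, 45.34762954711914), 21.23695182800293)
95 [207 176  10  10  70] [664.6 176.2 101.1] ((664.740966796875, 176.80776977539062), (20.5430850982666, 19.998735427856445), 25.499128341674805)
```

View pics/crop.png

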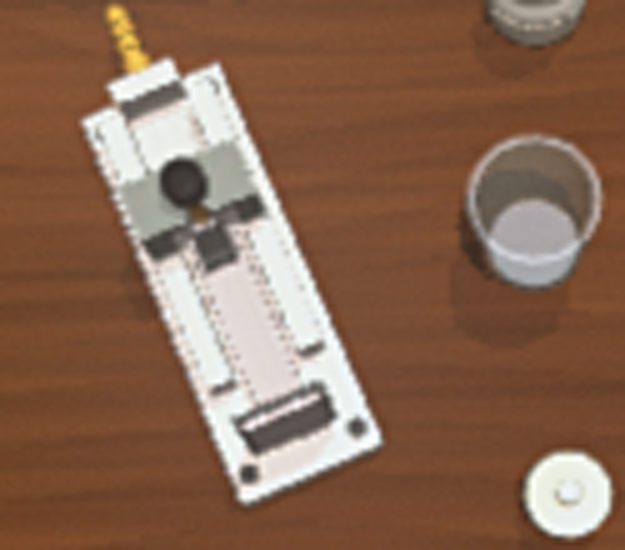

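Call:
servo_tool(targets=[0.018, -0.0207, -0.002, 0, 0, 1.92, 0, 0.018, -0.0207, -0.002, 0, 0, 1.92, 0, 0.018, -0.0207, -0.002, 0, 0, 1.92, 0, 0.018, -0.0207, -0.002, 0, 0, 1.92, 0, 0.018, -0.0207, -0.002, 0, 0, 1.92, 0, 0.018, -0.0207, -0.002, 0, 0, 1.92, 0, 0.018, -0.0207, -0.002, 0, 0, 1.92, 0, 0.018, -0.0207, -0.002, 0, 0, 1.92, 0, 0.018, -0.0207, -0.002, 0, 0, 1.92, 0, 0.018, -0.0207, -0.002, 0, 0, 1.92, 0])

```text
time_s: 0.93
tool_pos: [333.5, 320.1, 211.0]
tool_rot: [0.086, -3.14, 0.0]
ft_force: [-0.2, 0.7, 0.0]
width: -0.1
```

Call:
servo_tool(targets=[0.018, -0.0207, -0.002, 0, 0, 1.92, 0, 0.018, -0.0207, -0.002, 0, 0, 1.92, 0, 0.018, -0.0207, -0.002, 0, 0, 1.92, 0, 0.018, -0.0207, -0.002, 0, 0, 1.92, 0, 0.018, -0.0207, -0.002, 0, 0, 1.92, 0, 0.018, -0.0207, -0.002, 0, 0, 1.92, 0, 0.018, -0.0207, -0.002, 0, 0, 1.92, 0, 0.018, -0.0207, -0.002, 0, 0, 1.92, 0, 0.018, -0.0207, -0.002, 0, 0, 1.92, 0, 0.018, -0.0207, -0.002, 0, 0, 1.92, 0])

```text
time_s: 1.77
tool_pos: [513.6, 113.1, 190.9]
tool_rot: [0.609, -3.082, -0.0]
ft_force: [0.2, 0.3, 0.9]
width: 0.1
```

Call:
servo_tool(targets=[0, 0, 0, 0, 0, 0, 0, 0, 0, 0, 0, 0, 0, 0, 0, 0, 0, 0, 0, 0, 0])

```text
time_s: 2.02
tool_pos: [512.6, 114.5, 191.0]
tool_rot: [0.605, -3.082, -0.0]
ft_force: [0.5, -0.2, -0.2]
width: 0.0
```

```bash
cat > st.py <<'E'
from h import *
def st():
    s=arm.read_state(); a=np.radians(22.3); u=np.array([np.cos(a),np.sin(a)]); p=s['tool_pos']; d=p[:2]-[638,165.5]
    print('t',s['time_s'],'tcp',p.round(1),'valve xy',(d@u).round(1),(d@[-u[1],u[0]]).round(1),'F',s['ft_force'].round(1),'w',s['width'])
    print(rot(s['tool_rot']).round(3), np.degrees(np.arctan2(*rot(s['tool_rot'])[[1,0],1])),s['joint_pos'].round(2))
E
python3 - <<'E'
from st import *
st(); shot('wrist','w1')
E
```

```text
t 2.0167 tcp [512.6 114.5 191. ] valve xy -135.4 0.4 F [ 0.5 -0.2 -0.2] w 0.038489252706281
[[-0.926 -0.378 -0.001]
 [-0.378  0.926  0.   ]
 [ 0.001  0.    -1.   ]] 112.22119177579437 [ 0.15  0.28  1.64  0.    1.22 -1.81]
```

View pics/w1.png

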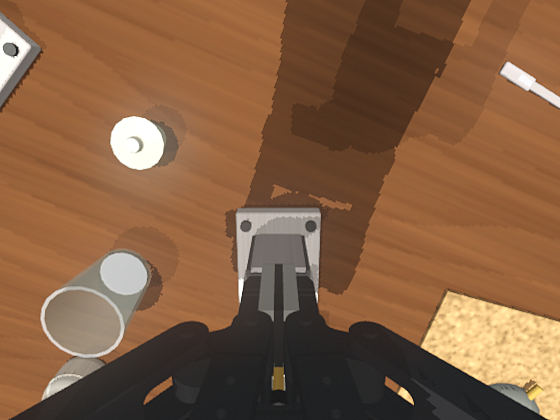

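The view shows the tool centred on the valve axis: base front edge at (279,208), fingers hanging ahead of the plate. Next I go down and start pushing.

Call:
servo_tool(targets=[0, 0, -0.0226, 0, 0, 0, 0, 0, 0, -0.0226, 0, 0, 0, 0, 0, 0, -0.0226, 0, 0, 0, 0, 0, 0, -0.0226, 0, 0, 0, 0, 0, 0, -0.0226, 0, 0, 0, 0, 0, 0, -0.0226, 0, 0, 0, 0, 0, 0, 0, 0, 0, 0, 0, 0, 0, 0, 0, 0, 0, 0])

```text
time_s: 2.73
tool_pos: [512.3, 114.9, 55.6]
tool_rot: [0.607, -3.081, -0.0]
ft_force: [0.5, -0.1, 0.2]
width: -0.1
```

Call:
servo_tool(targets=[0.0056, 0.0022, 0, 0, 0, 0, 0, 0.0056, 0.0022, 0, 0, 0, 0, 0, 0.0056, 0.0022, 0, 0, 0, 0, 0, 0.0056, 0.0022, 0, 0, 0, 0, 0, 0.0056, 0.0022, 0, 0, 0, 0, 0, 0.0056, 0.0022, 0, 0, 0, 0, 0, 0.0056, 0.0022, 0, 0, 0, 0, 0, 0.0056, 0.0022, 0, 0, 0, 0, 0])

```text
time_s: 3.4
tool_pos: [557.2, 131.8, 55.8]
tool_rot: [0.606, -3.079, 0.0]
ft_force: [-13.4, -4.8, 11.7]
width: -0.3
```

Run:
```python
from st import *
st()
```

```text
t 3.4 tcp [557.2 131.8  55.8] valve xy -87.5 -0.5 F [-13.4  -4.8  11.7] w -0.262226402768862
[[-0.925 -0.379 -0.003]
 [-0.379  0.925 -0.001]
 [ 0.003  0.    -1.   ]] 112.25813878059655 [ 0.17  0.55  1.61 -0.    0.99 -1.79]
```

Run:
```python
from st import *
c=shot('scene','s2'); st()
cv2.imwrite('pics/s2c.png',cv2.resize(c['color'][130:260,280:420,::-1],None,fx=4,fy=4,interpolation=2))
```

```text
t 3.45 tcp [558.1 132.2  55.8] valve xy -86.6 -0.5 F [-6.3 -0.7  3.5] w 0.19767878937484537
[[-0.925 -0.379 -0.002]
 [-0.379  0.925 -0.   ]
 [ 0.002  0.    -1.   ]] 112.2586950180106 [ 0.17  0.55  1.6  -0.    0.99 -1.79]
```

View pics/s2c.png

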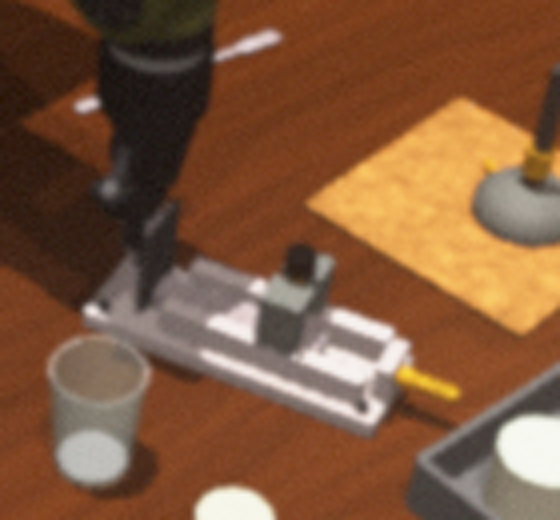

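The fingers press on the plate's front face, well clear of bridge and pin, and the plate has moved in a little. Continuing the push.

Call:
servo_tool(targets=[0.0046, 0.0019, 0, 0, 0, 0, 0, 0.0046, 0.0019, 0, 0, 0, 0, 0, 0.0046, 0.0019, 0, 0, 0, 0, 0, 0.0046, 0.0019, 0, 0, 0, 0, 0, 0.0046, 0.0019, 0, 0, 0, 0, 0, 0.0046, 0.0019, 0, 0, 0, 0, 0, 0.0046, 0.0019, 0, 0, 0, 0, 0, 0.0046, 0.0019, 0, 0, 0, 0, 0, 0, 0, 0, 0, 0, 0, 0])

```text
time_s: 4.2
tool_pos: [594.5, 147.1, 55.7]
tool_rot: [0.606, -3.08, 0.0]
ft_force: [-9.4, -3.0, 7.6]
width: 0.1
```

Run:
```python
from st import *
st()
c=shot('top','t3'); P=cloud(c); a=np.radians(22.3); u=np.array([np.cos(a),np.sin(a)]); d=P[...,:2]-[638,165.5]; x=d@u; y=d@[-u[1],u[0]]
z=P[...,2]
m=(abs(y)<24)&(x>-110)&(x<12)&(z>70)&(z<95); print(np.percentile(x[m],[2,50,98]),m.sum())
c=shot('scene','s3'); P=cloud(c); d=P[...,:2]-[638,165.5]; x=d@u; y=d@[-u[1],u[0]];z=P[...,2]
m=(abs(y)<26)&(x>-110)&(x<12)&(z>50)&(z<93); print(np.percentile(x[m],[2,50,98]),m.sum())
```

```text
t 4.2 tcp [594.5 147.1  55.7] valve xy -47.2 -0.5 F [-9.4 -3.   7.6] w 0.0536847437720222
[[-0.925 -0.379 -0.002]
 [-0.379  0.925 -0.001]
 [ 0.002  0.    -1.   ]] 112.25638201349659 [ 0.18  0.63  1.48 -0.    1.04 -1.78]Traceback (most recent call last):
  File "<stdin>", line 5, in <module>
    return _quantile_unchecked(
        a, q, axis, out, overwrite_input, method, keepdims, weights)
    return _ureduce(a,
                    func=_quantile_ureduce_func,
    ...<5 lines>...
                    overwrite_input=overwrite_input,
                    method=method)
    r = func(a, **kwargs)
    result = _quantile(arr,
                       quantiles=q,
    ...<2 lines>...
                       out=out,
                       weights=wgt)
    slices_having_nans = np.isnan(arr[-1, ...])
                                  ~~~^^^^^^^^^
IndexError: index -1 is out of bounds for axis 0 with size 0
```

Call:
servo_tool(targets=[0.0018, 0.0008, 0, 0, 0, 0, 0, 0.0018, 0.0008, 0, 0, 0, 0, 0, 0, 0, 0, 0, 0, 0, 0])

```text
time_s: 4.5
tool_pos: [597.8, 148.4, 55.7]
tool_rot: [0.606, -3.08, 0.001]
ft_force: [-10.0, -4.4, 6.6]
width: -0.0
```

Call:
servo_tool(targets=[0.0018, 0.0008, 0, 0, 0, 0, 0, 0, 0, 0, 0, 0, 0, 0])

```text
time_s: 4.67
tool_pos: [598.8, 148.9, 55.7]
tool_rot: [0.605, -3.078, 0.001]
ft_force: [-18.1, -7.8, 11.9]
width: -0.2
```

Run:
```python
from st import *
st()
a=np.radians(22.3); u=np.array([np.cos(a),np.sin(a)])
c=shot('scene','s3'); P=cloud(c); d=P[...,:2]-[638,165.5]; x=d@u; y=d@[-u[1],u[0]];z=P[...,2]
m=(abs(y)<26)&(x>-110)&(x<12)&(z>62)&(z<93); print(np.histogram(x[m],np.arange(-70,14,4)))
```

```text
t 4.6667 tcp [598.8 148.9  55.7] valve xy -42.6 -0.5 F [-18.1  -7.8  11.9] w -0.19599340010492802
[[-0.926 -0.379 -0.005]
 [-0.379  0.926 -0.002]
 [ 0.005  0.    -1.   ]] 112.24975012859547 [ 0.18  0.64  1.47 -0.    1.04 -1.77]
(array([ 0,  0,  0,  0,  2,  9, 10,  7, 11, 11, 23, 50,  0,  0,  0,  0,  0,
        0,  0,  0]), array([-70, -66, -62, -58, -54, -50, -46, -42, -38, -34, -30, -26, -22,
       -18, -14, -10,  -6,  -2,   2,   6,  10]))
```

The force has jumped at the expected end stop (20 N, TCP at x = -42.6, plate back at about -24). Adding 1 mm more, then holding for about 1.6 s.

Call:
servo_tool(targets=[0.0009, 0.0004, 0, 0, 0, 0, 0, 0, 0, 0, 0, 0, 0, 0, 0, 0, 0, 0, 0, 0, 0, 0, 0, 0, 0, 0, 0, 0, 0, 0, 0, 0, 0, 0, 0, 0, 0, 0, 0, 0, 0, 0, 0, 0, 0, 0, 0, 0, 0, 0, 0, 0, 0, 0, 0, 0, 0, 0, 0, 0, 0, 0, 0, 0, 0, 0, 0, 0, 0, 0])

```text
time_s: 5.55
tool_pos: [598.8, 148.9, 55.7]
tool_rot: [0.605, -3.076, 0.001]
ft_force: [-25.3, -10.9, 15.7]
width: -0.2
```

Call:
servo_tool(targets=[0, 0, 0, 0, 0, 0, 0, 0, 0, 0, 0, 0, 0, 0, 0, 0, 0, 0, 0, 0, 0, 0, 0, 0, 0, 0, 0, 0, 0, 0, 0, 0, 0, 0, 0, 0, 0, 0, 0, 0, 0, 0, 0, 0, 0, 0, 0, 0, 0, 0, 0, 0, 0, 0, 0, 0, 0, 0, 0, 0, 0, 0, 0, 0, 0, 0, 0, 0, 0, 0])

```text
time_s: 6.38
tool_pos: [598.8, 148.9, 55.7]
tool_rot: [0.605, -3.076, 0.001]
ft_force: [-24.4, -10.6, 15.3]
width: -0.4
```

Held hard against the stop for 1.7 s. Retreating straight back now.

Call:
servo_tool(targets=[-0.0037, -0.0015, 0, 0, 0, 0, 0, -0.0037, -0.0015, 0, 0, 0, 0, 0, -0.0037, -0.0015, 0, 0, 0, 0, 0, -0.0037, -0.0015, 0, 0, 0, 0, 0, -0.0037, -0.0015, 0, 0, 0, 0, 0, -0.0037, -0.0015, 0, 0, 0, 0, 0, -0.0037, -0.0015, 0, 0, 0, 0, 0, -0.0037, -0.0015, 0, 0, 0, 0, 0, -0.0037, -0.0015, 0, 0, 0, 0, 0, -0.0037, -0.0015, 0, 0, 0, 0, 0])

```text
time_s: 7.22
tool_pos: [563.9, 134.9, 55.7]
tool_rot: [-0.606, 3.082, 0.0]
ft_force: [-0.0, 0.2, -1.0]
width: -0.1
```

Call:
servo_tool(targets=[-0.0093, -0.0038, 0, 0, 0, 0, 0, -0.0093, -0.0038, 0, 0, 0, 0, 0, -0.0093, -0.0038, 0, 0, 0, 0, 0, -0.0093, -0.0038, 0, 0, 0, 0, 0, -0.0093, -0.0038, 0, 0, 0, 0, 0, -0.0093, -0.0038, 0, 0, 0, 0, 0, -0.0093, -0.0038, 0, 0, 0, 0, 0, -0.0093, -0.0038, 0, 0, 0, 0, 0])

```text
time_s: 7.88
tool_pos: [489.1, 104.4, 55.7]
tool_rot: [-0.606, 3.082, 0.0]
ft_force: [-0.2, 0.3, 0.7]
width: 0.0
```

Call:
servo_tool(targets=[-0.02, 0, 0.015, 0, 0, 0, 0, -0.02, 0, 0.025, 0, 0, 0, 0, -0.02, 0, 0.03, 0, 0, 0, 0, -0.02, 0, 0.03, 0, 0, 0, 0, -0.02, 0, 0.03, 0, 0, 0, 0, -0.01, 0, 0.02, 0, 0, 0, 0, 0, 0, 0, 0, 0, 0, 0, 0, 0, 0, 0, 0, 0, 0])

```text
time_s: 8.55
tool_pos: [379.7, 104.6, 206.6]
tool_rot: [-0.606, 3.079, -0.0]
ft_force: [1.0, -0.2, -0.1]
width: 0.2
```

Run:
```python
from st import *
st()
a=np.radians(22.3); u=np.array([np.cos(a),np.sin(a)])
for n in('top','scene'):
    c=shot(n,n+'4'); P=cloud(c); d=P[...,:2]-[638,165.5]; x=d@u; y=d@[-u[1],u[0]];z=P[...,2]
    m=(abs(y)<26)&(x>-110)&(x<12)&(z>62)&(z<93); print(np.histogram(x[m],np.arange(-110,14,4)))
    m=(abs(y)<12)&(abs(x-30)<12)&(z>90); print('pin',np.percentile(z[m],[50,95]))
    if n=='top':
        old=dict(np.load('pics/top0.npz'))['color'].astype(int); df=(abs(c['color'].astype(int)-old).max(-1)>60); print(cv2.connectedComponentsWithStats(df.astype(np.uint8))[2][1:][lambda:0] if 0 else [tuple(s) for s in cv2.connectedComponentsWithStats(df.astype(np.uint8))[2][1:] if s[4]>15])
a=cv2.imread('pics/top4.png')[130:290,80:400]; cv2.imwrite('pics/t4c.png',cv2.resize(a,None,fx=2.5,fy=2.5,interpolation=2))
```

```text
t 8.55 tcp [379.7 104.6 206.6] valve xy -262.0 41.7 F [ 1.  -0.2 -0.1] w 0.19567177885606518
[[-0.925 -0.379  0.003]
 [-0.379  0.925  0.001]
 [-0.003 -0.001 -1.   ]] 112.26462916329457 [ 0.18 -0.03  1.96  0.    1.21 -1.78]
(array([ 0,  0,  0,  0,  0,  0,  0,  0,  0,  0,  0,  0, 63, 32, 21,  0,  0,
        0,  0,  0,  0,  0,  0,  0,  0,  0,  0,  0,  0,  0]), array([-110, -106, -102,  -98,  -94,  -90,  -86,  -82,  -78,  -74,  -70,
        -66,  -62,  -58,  -54,  -50,  -46,  -42,  -38,  -34,  -30,  -26,
        -22,  -18,  -14,  -10,   -6,   -2,    2,    6,   10]))
pin [100.66378123 104.48192915]
[(np.int32(214), np.int32(190), np.int32(9), np.int32(10), np.int32(60)), (np.int32(216), np.int32(209), np.int32(22), np.int32(16), np.int32(167)), (np.int32(221), np.int32(221), np.int32(22), np.int32(16), np.int32(161)), (np.int32(261), np.int32(283), np.int32(7), np.int32(31), np.int32(69)), (np.int32(186), np.int32(289), np.int32(2), np.int32(17), np.int32(22)), (np.int32(190), np.int32(301), np.int32(57), np.int32(10), np.int32(212)), (np.int32(175), np.int32(307), np.int32(27), np.int32(55), np.int32(397)), (np.int32(206), np.int32(343), np.int32(74), np.int32(49), np.int32(544)), (np.int32(212), np.int32(345), np.int32(24), np.int32(8), np.int32(89)), (np.int32(261), np.int32(359), np.int32(10), np.int32(6), np.int32(42)), (np.int32(183), np.int32(385), np.int32(30), np.int32(12), np.int32(165)), (np.int32(219), np.int32(403), np.int32(17), np.int32(7), np.int32(45)), (np.int32(287), np.int32(414), np.int32(31), np.int32(6), np.int32(72))]
(array([ 0,  0,  0,  0,  0,  0,  0,  0,  0,  0,  0,  0,  9, 23, 52,  0,  0,
        0,  0,  0,  0,  0,  0,  0,  0,  0,  0,  0,  0,  0]), array([-110, -106, -102,  -98,  -94,  -90,  -86,  -82,  -78,  -74,  -70,
        -66,  -62,  -58,  -54,  -50,  -46,  -42,  -38,  -34,  -30,  -26,
        -22,  -18,  -14,  -10,   -6,   -2,    2,    6,   10]))
pin [ 97.87856927 101.42198638]
```

View pics/t4c.png

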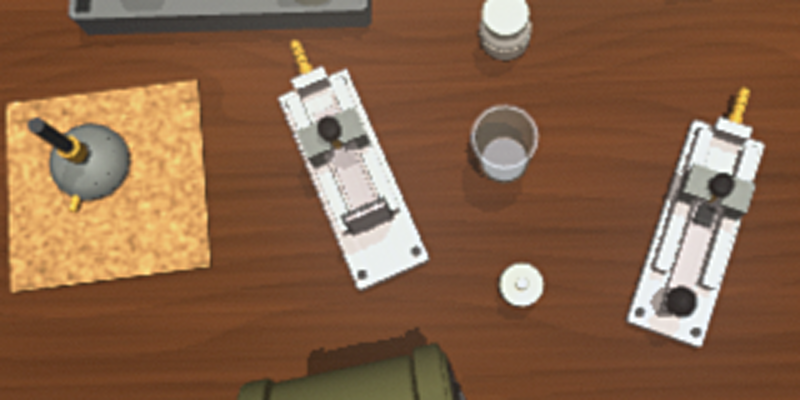

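The plate now sits at about x = -59, which is the 0.033 travel of the run position. The pin is down, the hand is clear, and only the slide changed between the before and after pictures.

```bash
python3 -c "
from plant import arm
print(arm.hand_in())"
```

```text
the job is handed in; nothing more can be done
None
```

The gas line purge is done and handed in at about 8.7 s of robot time. With the gripper shut, I pushed the plate's front face to the end stop. I held it there for about 1.7 s at up to about 30 N wrist force, then backed straight off.

- **Slide and pin:** the plate's front face is at about x = -59 mm of the valve in both camera views. That matches 0.033 m of travel, the middle (run) position. The pin knob reads about 101 mm high, so it is down.
- **Everything else:** comparing the top view before and after, only the plate valve's slide changed, apart from the arm and its shadow. The ball valve and the standing items are where they were.
- **Hand:** it is clear, with the wrist force near zero.
- **Failed or odd checks:** one depth check from the top camera failed during the push because the arm hid the plate; I used the scene camera and the force jump at the stop instead. While pushing, the wrist also felt an upward force of up to 16 N, probably friction on the plate. It was gone after release.

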